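# Load the cast block and hold the viewer's spring slide at the mark

## Robot

A 6-joint arm with a two-finger parallel gripper is mounted at the origin on the work surface. World frame = base frame: x ahead of the robot, y to its left, z up, the work surface at z = 0. Lengths are in m, angles in rad, forces in N, time in s.
With the tool pointing down it reaches from about 0.275 to 0.75 m from the base axis. Payload 10.2 kg.
Tool frame: the origin (TCP) lies at the very end of the fingers, on their centre line; the grasp point (between the pads) lies 19 mm behind it (bot.hold_point_z is the distance from the TCP to the grasp point, in m); z points along the fingers, y is the direction in which the jaws open and shut (so a half turn about z gives the same grasp; the last joint's range is limited). The gripper opens to 88 mm and grips with 3 to 60 N. Pads are 18 mm wide; open, the fingers measure 123 mm over their backs; the gripper's body (75 mm by 187 mm) begins 45 mm behind the grasp point.
Start: joints at [1.088, 0.313, 1.498, -0, 1.331, -0.223], TCP at [0.135, 0.507, 0.239] pointing down, gripper open.
Joint ranges: [-2.94, 2.94], [-0.97, 2.17], [0.19, 2.56], [-1.23, 4.37], [0.02, 3.11], [-2.88, 2.88]. Speed limits (rad/s): [2.39, 2.39, 3.01, 3.14, 3.14, 3.14].

## Interface

Orientations are given as [roll, pitch, yaw] about the fixed x, y, z axes, in that order (R = Rz(yaw) Ry(pitch) Rx(roll)).
In Python, from plant import bot, viewer, close_job gives the robot as it stands.
- The arm moves only by the tool apply_moves, never from a script. Its argument "increments" is a list of rows, each an object with "dp": the shift along the tool's x, y, z in m, a list of three; "dr": the turn, a rotation vector about the tool's x, y, z in degrees, a list of three; "gripper": the gripper command: -1 is fully open, 1 is shut, values between are in proportion. In form: [{"dp": [x, y, z], "dr": [rx, ry, rz], "gripper": gripper}, ...]. A call has exactly 10 rows; each row is the pose to reach, as a shift and turn from the pose commanded when the call began, along the tool's axes at that moment; what a row does not reach only later rows make up. A row lasts 1/12 s, in which the tool goes at most 41.7 mm and 7.16 degrees, less where a joint would pass 70% of its speed; a pose out of reach is approached as far as the arm can. A call with a gripper value outside its range is refused whole. The fingers move at their own pace and stop on an object; "squeeze" is the grip in N (left out, the last holds). Time passes only in rows, so rows that repeat a pose let the fingers close, or fill a call up. It gives the time, the measured TCP pose, the force and the opening at its end, in the units of the state.
- bot.get_obs(): the state, without advancing time (a new reading comes with each control period).
- viewer.capture(name): name is "scene" or "top"; returns (picture, depth): 384x512x3 uint8, blue, green, red; 384x512 float32, m along the optical axis (not along the pixel's ray), 0 where there is no reading.
- viewer.get_calibration(name): a dict with "mtx" (3x3 intrinsics, pixels), "k1" (the pictures are not rectified: a ray, as slopes to the right and down, at radius r is drawn at 1 + k1 r^2 times it, then the intrinsics apply), "extrinsics" (4x4, takes a point from world to camera coordinates). Camera axes: x right, y down, z forward; pixel columns grow to the right and rows downward; lengths in m; the calibration is good to about 2 mm. A picture is of the moment at which its call begins. get_calibration takes no time and is no camera call.
- close_job(): hands the job in, once; it reports no verdict.
The state is a dict: "clock": time; "q": joint angles; "qd": joint speeds; "joint_torque": joint torques, N m; "position": TCP position; "tcp_rot": TCP orientation; "force": force on the tool from outside, world axes, zero at the start; "wrist_torque": the same for the moment, N m; "opening": finger opening in m.
Only numpy, scipy, OpenCV 4.12 (cv2) and the standard library are available. Lean on these libraries where they do the work, as an engineer would, in place of code of your own. Each camera call takes 0.05 s, during which the arm holds its last target. There are 200 camera calls.

## Task

The amber resin block has set: lift it out of the mould and seat it flat in the empty pocket of the viewer's spring slide, then let go of it. Then take the slide's black pull tab, draw the slide out until its yellow pointer stands at the middle of the red mark, and finish while still gripping the tab so that the slide stays there (the spring would take it back). Leave the blue block and everything else on the bench where it is.

Things in the scene. Friction and masses are not known exactly. Their poses are not given: they have to be found in the camera images.
- amber_center (a point): Centre, half-way up, of the loose amber resin block, 40 mm tall, about 60 g. Its foot is 40 (its x) x 30 (its y) x 16 mm tall; on the middle of the foot stands a square grip stub 16 x 16 mm, 24 mm tall, the same colour. z up. The point is 20 mm above the block's underside, so the stub reaches from 4 mm below to 20 mm above this point. At the start it lies in one of the mould's two cavities with its axes along the mould's; turned by half a turn it fits just as well.
- blue_center (a point): The same point of the blue resin block, alike in shape, in the other cavity; it must stay there.
- mould: Fixed aluminium casting mould, 70 (x) x 160 (y) x 22 mm tall, origin at the centre of its underside on the bench. Two open cavities centred at y = +45 and -45 mm, each 44 (x) x 34 (y) mm and 14 mm deep (floor 8 mm above the bench), hold one block each: the foot stands 2 mm proud and the whole stub is free.
- viewer: Fixed white block viewer, 300 (x) x 130 (y) mm, its deck 45 mm high, a grey housing 65 mm high over its last 50 mm at the +x end; origin at the centre of its underside on the bench. The slide runs on the deck and pulls out towards the viewer's -x, roughly towards the robot.
- slide (a joint): How far the spring slide is pulled out, m: 0 fully home (where it starts), stop at 0.085. The slide is an aluminium plate, top 51 mm above the bench. Its spring always pulls it home: about 3 N at home, growing by 0.6 N per cm.
- pocket (a point): Centre of the floor of the pocket on the slide, 51 mm above the bench, moves with the slide, axes as the viewer's. The pocket is a dark frame, inside 47 (x) x 37 (y) mm, walls 10 mm tall and 5 mm thick; the block's foot goes in with its 40 mm side along x.
- tab_center (a point): Centre of the black upright pull tab fixed on the slide near its -x end, 115 mm from the pocket's centre: 12 mm thick (x, the pull direction) x 30 mm wide (y) x 36 mm tall. The point is half-way up, 69 mm above the bench (the tab reaches from 51 to 87 mm); axes as the viewer's; moves with the slide.
- pointer (a point): Tip of the yellow pointer bar (5 mm wide in x, 30 mm long in y) on the slide's +y edge, 52 mm from the slide's middle line and 52 mm above the bench; moves with the slide; axes as the viewer's.
- mark: Red mark, a fixed block 10 (x) x 12 (y) x 18 mm tall on the viewer's deck beside the slide, on the pointer's side; origin at the centre of its underside, axes as the viewer's. It is set 40 to 60 mm from the home position of the pointer, in the pull direction (-x). The pointer is at the mark when both have the same x in the viewer's frame.
- tip_box: Navy tip box with pale blue lid, 85 x 120 x 72 mm, origin at the centre of its underside; bystander.
- tip_box2: Navy tip box with pink lid, 85 x 120 x 72 mm, origin at the centre of its underside; bystander.
- bottle: Reagent bottle with blue cap, 70 mm across, 150 mm tall, origin at its underside; bystander.
- vial: Small jar with green cap, 32 mm across, 60 mm tall, origin at its underside; bystander.
- freezer_box: White freezer box, 130 x 130 x 50 mm, origin at the centre of its underside; bystander.
- pen: Marker pen on the notebook, 135 mm long, 12 mm thick, origin under its middle; bystander.
Mind the look-alikes: they are no part of the job. Of the things like the part that bears amber_center, leave any that is pink; of the rest the smaller one is meant.

How it is judged:
On the way, in this order (a step that is already met when the one before it is completed fails the run):
1. the amber block is lifted clear of the mould in the gripper (z of amber_center in the frame of mould above 0.055 m and contact force between the fingers and amber_block above 0.3 N), for 0.1 s.
2. the amber block sits flat in the slide's pocket, let go, with the slide home (x of amber_center in the frame of pocket between -0.007 and 0.007 m and y of amber_center in the frame of pocket between -0.007 and 0.007 m and z of amber_center in the frame of pocket between 0.014 and 0.0245 m and angle between amber_center's own z axis and vertical below 0.1 rad and contact force between the fingers and amber_block below 0.1 N and value of joint slide below 0.006 m), for 0.2 s.
At the end, for the whole second after the job is handed in: The slide is held at rest with its pointer within 5 mm of the middle of the red mark, the fingers holding the pull tab (more than 1.5 N), and the amber block sits flat in the slide's pocket (centre within 7 mm, tilt under 0.1 rad), not touched by the fingers (x of pointer in the frame of mark between -0.005 and 0.005 m and velocity of joint slide between -0.01 and 0.01 m/s and contact force between the fingers and slide above 1.5 N and x of amber_center in the frame of pocket between -0.007 and 0.007 m and y of amber_center in the frame of pocket between -0.007 and 0.007 m and z of amber_center in the frame of pocket between 0.014 and 0.0245 m and angle between amber_center's own z axis and vertical below 0.1 rad and contact force between the fingers and amber_block below 0.1 N); the arm keeps its last pose, push and grip.
It fails at once if the blue block, a tip box, the bottle, the jar, the freezer box or the pen is moved by more than 15 mm (distance of any of blue_center, tip_box, tip_box2, bottle, vial, freezer_box, pen from where it was at the start of the episode above 0.015 m).
It also fails if it takes over 51 s, if anything falls off the work surface, if the arm or the gripper's body presses on something with over 40 N, if the wrist force passes 120 N, or if a joint passes its speed limit or range.

## Working session

There is one attempt and no reset: what is moved stays moved. The work goes in short steps, Python scripts to look and compute and a tool call to move; the robot and the scene stay as the last step left them, time stands still between calls to the robot, and variables do not carry over. Pictures are saved under pics/ and viewed, about 8 in all and at most 12, crops included, and the job is handed in when it is done.

Besides the shell and the picture viewer there is one more tool, called after "Request:" by a JSON object that holds its "api" and its "payload". apply_moves: Moves the arm, as the interface text tells. Its arguments: {"type":"object","properties":{"increments":{"type":"array","items":{"type":"object","properties":{"dp":{"type":"array","items":{"type":"number"}},"dr":{"type":"array","items":{"type":"number"}},"gripper":{"type":"number"}}}},"squeeze":{"type":"number"}},"required":["increments"]}

```bash
mkdir -p pics; ls; cat > h.py <<'E'
import numpy as np, cv2
from plant import bot, viewer, close_job
from scipy.spatial.transform import Rotation as R
def cap(n,f=None):
    im,d=viewer.capture(n)
    if f: cv2.imwrite('pics/'+f,im); np.savez('pics/'+f+'.npz',im=im,d=d)
    return im,d
def rays(n,uv):
    c=viewer.get_calibration(n);K=np.array(c['mtx']);k=c['k1'];E=np.array(c['extrinsics'])
    uv=np.atleast_2d(np.array(uv,float))
    s=cv2.undistortPoints(uv[:,None],K,np.array([k,0,0,0,0.]))[:,0]
    D=np.c_[s,np.ones(len(s))]
    return -E[:3,:3].T@E[:3,3], D@E[:3,:3]
def onplane(n,uv,z):
    o,D=rays(n,uv); return o+D*((z-o[2])/D[:,2])[:,None]
def atdepth(n,uv,dep):
    o,D=rays(n,uv); return o+D*np.asarray(dep)[:,None]
def proj(n,P):
    c=viewer.get_calibration(n);E=np.array(c['extrinsics'])
    return cv2.projectPoints(np.atleast_2d(np.array(P,float)),cv2.Rodrigues(E[:3,:3])[0],E[:3,3],np.array(c['mtx']),np.array([c['k1'],0,0,0,0.]))[0][:,0]
E
python3 - <<'E'
from h import *
a,_=cap('scene','s0.png'); b,_=cap('top','t0.png')
for n in('scene','top'):
    c=viewer.get_calibration(n);E=np.array(c['extrinsics']);print(n,c['k1'],np.array(c['mtx']).round(1).tolist(),rays(n,[[256,192]]))
print(bot.get_obs())
E
```

```text
pics
scene -0.0308746935841126 [[430.7, 0.0, 252.5], [0.0, 430.7, 190.2], [0.0, 0.0, 1.0]] (array([0.97213088, 0.56851292, 1.14485966]), array([[-0.32875792, -0.45350695, -0.82845294]]))
top 0.017210223902724003 [[346.4, 0.0, 258.1], [0.0, 346.4, 187.0], [0.0, 0.0, 1.0]] (array([ 0.35633817, -0.03250803,  1.22237846]), array([[ 0.15928909,  0.03783583, -0.98662958]]))
{'clock': 0.1, 'q': array([ 1.08758246e+00,  3.13375065e-01,  1.49830579e+00, -2.53372149e-05,
        1.33101186e+00, -2.23419698e-01]), 'qd': array([ 0.00110568, -0.00190915, -0.0040628 ,  0.00110092, -0.00221834,
       -0.00071614]), 'joint_torque': array([ 4.19246076e-03, -4.02814507e+01, -2.52648246e+01,  6.96512754e-02,
        3.41912359e-02, -3.65834501e-05]), 'position': array([0.1347926 , 0.50718825, 0.23824884]), 'tcp_rot': array([-3.14051449e+00, -2.19740112e-04,  2.88180440e+00]), 'force': array([ 0.62060896, -0.14438733,  0.29706162]), 'wrist_torque': array([-0.04003476, -0.02935175, -0.01827613]), 'opening': 0.08807334521695405}
```

```bash
python3 -c "
import cv2;cv2.imwrite('pics/a.png',cv2.resize(cv2.imread('pics/t0.png'),(800,600)));cv2.imwrite('pics/b.png',cv2.resize(cv2.imread('pics/s0.png'),(800,600)))"
```

```text
(no output)
```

View pics/a.png

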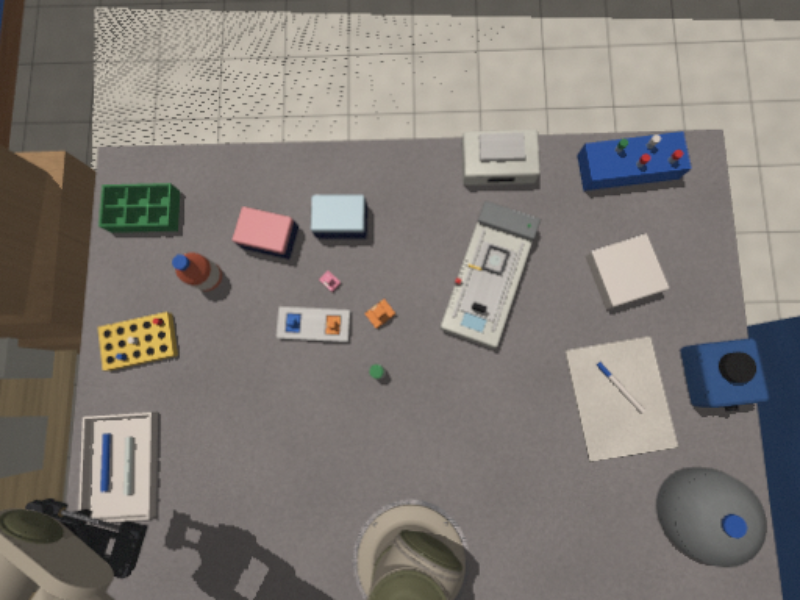

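View pics/b.png

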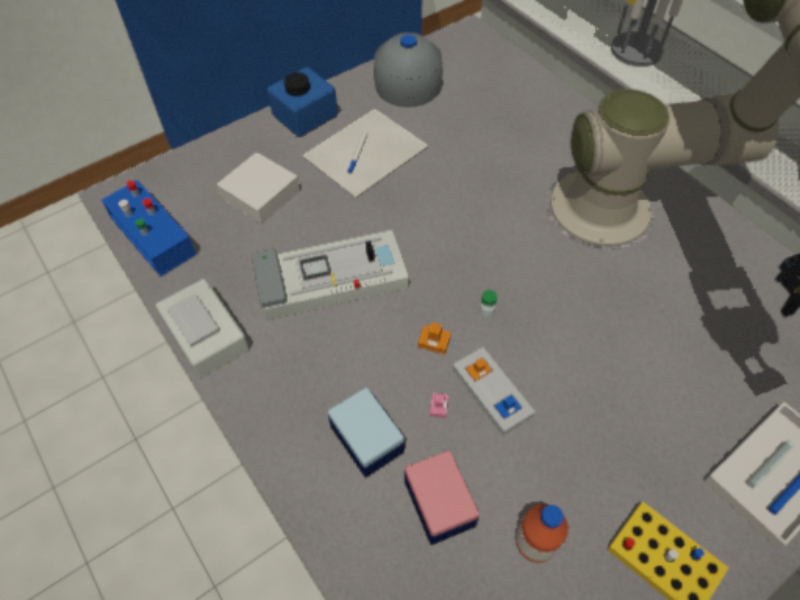

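The top view shows the mould at about (313,324) in the 800-px picture, with amber in its right cavity (333,324). The larger orange decoy is loose at (380,313), and the viewer is at (490,275). Next I'll measure these.

```bash
python3 - <<'E'
import cv2,numpy as np
a=cv2.imread('pics/t0.png')
c=a[125:230,275:350]; d=a[185:225,170:260]
C=cv2.resize(c,None,fx=5.6,fy=5.6,interpolation=cv2.INTER_CUBIC)
D=cv2.resize(d,None,fx=4,fy=4,interpolation=cv2.INTER_CUBIC)
W=np.zeros((590,790,3),np.uint8);W[:C.shape[0],:C.shape[1]]=C;W[:D.shape[0],425:425+D.shape[1]]=D
s=cv2.imread('pics/s0.png')[145:205,155:265]
S=cv2.resize(s,None,fx=3.3,fy=3.3,interpolation=cv2.INTER_CUBIC);W[200:200+S.shape[0],425:425+S.shape[1]]=S[:,:365]
s=cv2.imread('pics/s0.png')[215:280,280:350]
S=cv2.resize(s,None,fx=2.9,fy=2.9,interpolation=cv2.INTER_CUBIC);W[400:400+S.shape[0],425:425+S.shape[1]]=S
cv2.imwrite('pics/c.png',W)
E
```

```text
(no output)
```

View pics/c.png

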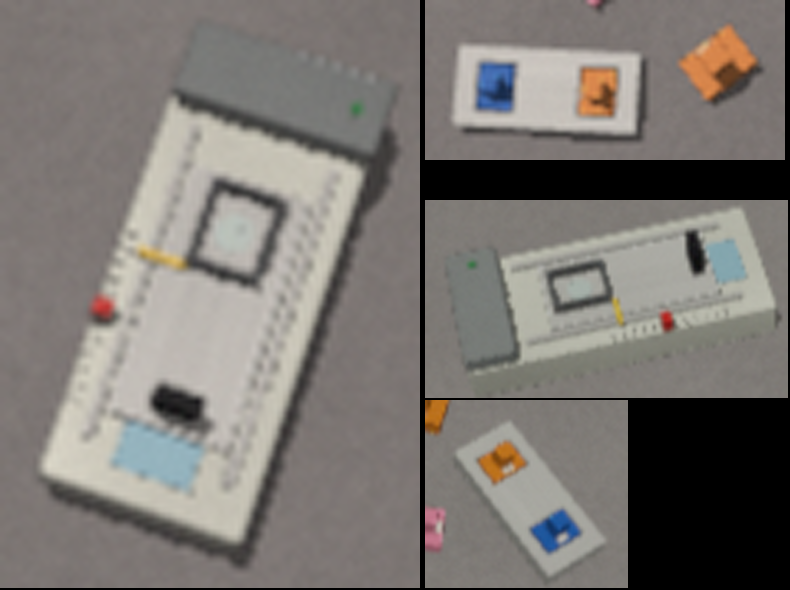

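```bash
cat > m.py <<'E'
from h import *
def masks(im):
    h=cv2.cvtColor(im,cv2.COLOR_BGR2HSV);H,S,V=[h[...,i].astype(int) for i in range(3)]
    return dict(orange=(H>5)&(H<18)&(S>150)&(V>120),blue=(H>100)&(H<125)&(S>150)&(V>60),red=((H<5)|(H>174))&(S>150)&(V>90),
     yellow=(H>18)&(H<32)&(S>110)&(V>120),black=(V<45),dark=(V<85)&(S<90))
def pts(m,box):
    x0,y0,x1,y1=box;v,u=np.nonzero(m[y0:y1,x0:x1]);return np.c_[u+x0,v+y0].astype(float)
E
python3 - <<'E'
from m import *
im=cv2.imread('pics/t0.png');M=masks(im);c=lambda x,y:(x/5.6+275-.4,y/5.6+125-.4)
Q=onplane('top',[c(40,473),c(243,540),c(170,97),c(365,160)],.045)[:,:2]
print('deck',Q.round(4).tolist());
for a,b in((0,2),(1,3)):d=Q[b]-Q[a];print('yaw',np.arctan2(d[1],d[0]),np.linalg.norm(d))
d=Q[0]-Q[1];print('yaw from y',np.arctan2(d[1],d[0])-np.pi/2,np.linalg.norm(d)); print('nearmid',(Q[0]+Q[1])/2,'farmid',(Q[2]+Q[3])/2)
def rep(n,M,k,box,z):
    p=pts(M[k],box);u=p.mean(0);w=onplane(n,p,z)[:,:2].astype(np.float32);r=cv2.minAreaRect(w)
    print(n,k,len(p),u.round(1),onplane(n,[u],z)[0].round(4),'rect',np.round(r[0],4),np.round(r[1],4),round(r[2],1))
rep('top',M,'orange',(205,195,226,220),.024);rep('top',M,'blue',(175,195,205,220),.024)
rep('top',M,'yellow',(298,165,312,177),.052);rep('top',M,'red',(285,172,300,188),.063)
rep('top',M,'black',(298,190,315,203),.087);rep('top',M,'dark',(306,155,328,178),.061)
im=cv2.imread('pics/s0.png');M=masks(im)
rep('scene',M,'orange',(295,225,318,248),.024);rep('scene',M,'blue',(315,248,335,270),.024)
rep('scene',M,'yellow',(207,170,220,188),.052);rep('scene',M,'red',(222,175,235,190),.055)
rep('scene',M,'black',(228,150,244,172),.075);rep('scene',M,'dark',(188,160,214,182),.061)
E
```

```text
deck [[0.4859, -0.0743], [0.4433, -0.1953], [0.7213, -0.1618], [0.6777, -0.2808]]
yaw -0.3554883741158634 0.25115420139897027
yaw -0.34992841517379614 0.2494769046714595
yaw from y -0.33860704290497345 0.12819818688544604
nearmid [ 0.46459447 -0.13480685] farmid [ 0.69949903 -0.2212779 ]
top orange 68 [212.6 207.4] [0.4983 0.1657 0.024 ] rect [0.4979 0.1658] [0.0284 0.0366] 83.3
top blue 73 [187.4 206.4] [0.5035 0.2545 0.024 ] rect [0.5048 0.2543] [0.025  0.0352] 89.0
top yellow 10 [303.7 170.8] [ 0.6161 -0.1529  0.052 ] rect [ 0.6164 -0.1526] [0.0249 0.0034] 69.8
top red 6 [293.  179.5] [ 0.5841 -0.1145  0.063 ] rect [ 0.5841 -0.1145] [0.0068 0.0035] 88.8
top black 25 [306.2 196.8] [ 0.5206 -0.1542  0.087 ] rect [ 0.5208 -0.154 ] [0.0227 0.0106] 70.2
top dark 52 [317.3 165.9] [ 0.6301 -0.1988  0.061 ] rect [ 0.6283 -0.1977] [0.044  0.0568] 69.6
scene orange 100 [305.7 235.6] [0.5001 0.1659 0.024 ] rect [0.5   0.167] [0.029  0.0389] 87.8
scene blue 99 [324.1 259.4] [0.5067 0.2556 0.024 ] rect [0.5061 0.2571] [0.027  0.0371] 87.2
scene yellow 13 [213.1 178.5] [ 0.6173 -0.15    0.052 ] rect [ 0.6171 -0.1502] [0.0282 0.0045] 68.6
scene red 13 [228. 181.] [ 0.5858 -0.1127  0.055 ] rect [ 0.5858 -0.1127] [0.0155 0.0062] 56.2
scene black 34 [236.4 160.6] [ 0.5274 -0.1503  0.075 ] rect [ 0.5267 -0.1507] [0.0443 0.0095] 55.6
scene dark 64 [201.6 170.9] [ 0.6332 -0.1903  0.061 ] rect [ 0.6337 -0.1919] [0.0484 0.0524] 69.6
```

```bash
cat > go.py <<'E'
import sys; from h import *
x,y,z,yaw=map(float,sys.argv[1:5]);o=bot.get_obs()
T=R.from_euler('xyz',o['tcp_rot']);G=R.from_euler('xyz',[np.pi,0,yaw])
print('dp',T.inv().apply(np.array([x,y,z])-o['position']).round(4),'dr',(T.inv()*G).as_rotvec(degrees=True).round(2),'clock',o['clock'],'open',o['opening'],'F',o['force'].round(2))
E
python3 go.py 0.499 0.166 0.10 1.508; python3 - <<'E'
from m import *
# mould yaw from outline
for n,f,box in(('top','t0.png',(172,190,230,222)),('scene','s0.png',(285,215,345,280))):
    im=cv2.imread('pics/'+f);h=cv2.cvtColor(im,cv2.COLOR_BGR2HSV)
    m=(h[...,2]>150);x0,y0,x1,y1=box
    k=np.zeros_like(m);k[y0:y1,x0:x1]=m[y0:y1,x0:x1]
    c=max(cv2.findContours(k.astype(np.uint8),cv2.RETR_EXTERNAL,cv2.CHAIN_APPROX_NONE)[0],key=cv2.contourArea)
    r=cv2.minAreaRect(onplane(n,c[:,0],.022)[:,:2].astype(np.float32));print(n,r)
E
```

```text
dp [-0.4397 -0.236   0.1384] dr [-6.000e-02  3.000e-02  7.871e+01] clock 0.1 open 0.08807334521695405 F [ 0.62 -0.14  0.3 ]
top ((0.5022151470184326, 0.21137391030788422), (0.16149787604808807, 0.07171393930912018), 86.16960906982422)
scene ((0.5015115737915039, 0.21114131808280945), (0.15877696871757507, 0.06970762461423874), 86.23218536376953)
```

Request:
{"api": "apply_moves", "payload": {"increments": [{"dp": [-0.04, -0.021, 0.01], "dr": [0, 0, 7], "gripper": -0.3}, {"dp": [-0.08, -0.042, 0.02], "dr": [0, 0, 14], "gripper": -0.3}, {"dp": [-0.117, -0.063, 0.03], "dr": [0, 0, 21], "gripper": -0.3}, {"dp": [-0.154, -0.083, 0.035], "dr": [0, 0, 28], "gripper": -0.3}, {"dp": [-0.19, -0.102, 0.035], "dr": [0, 0, 35], "gripper": -0.3}, {"dp": [-0.226, -0.121, 0.035], "dr": [0, 0, 42], "gripper": -0.3}, {"dp": [-0.262, -0.14, 0.035], "dr": [0, 0, 49], "gripper": -0.3}, {"dp": [-0.3, -0.161, 0.035], "dr": [0, 0, 56], "gripper": -0.3}, {"dp": [-0.337, -0.181, 0.035], "dr": [0, 0, 63], "gripper": -0.3}, {"dp": [-0.372, -0.2, 0.035], "dr": [0, 0, 70], "gripper": -0.3}]}}

```text
clock: 0.93
position: [0.4374, 0.223, 0.2036]
tcp_rot: [-3.141, -0.0, 1.654]
force: [0.5, 0.8, 0.4]
opening: 0.0573
```

```bash
python3 go.py 0.499 0.1664 0.07 1.505
```

```text
dp [-0.0615  0.0567  0.1336] dr [-0.02  0.    8.53] clock 0.9333 open 0.05734811293004174 F [0.46 0.76 0.41]
```

Request:
{"api": "apply_moves", "payload": {"increments": [{"dp": [-0.015, 0.014, 0.03], "dr": [0, 0, 4], "gripper": -0.3}, {"dp": [-0.03, 0.028, 0.06], "dr": [0, 0, 8.5], "gripper": -0.3}, {"dp": [-0.045, 0.042, 0.09], "dr": [0, 0, 8.5], "gripper": -0.3}, {"dp": [-0.054, 0.05, 0.12], "dr": [0, 0, 8.5], "gripper": -0.3}, {"dp": [-0.055, 0.052, 0.133], "dr": [0, 0, 8.5], "gripper": -0.3}, {"dp": [-0.055, 0.052, 0.133], "dr": [0, 0, 8.5], "gripper": -0.3}, {"dp": [-0.055, 0.052, 0.133], "dr": [0, 0, 8.5], "gripper": -0.3}, {"dp": [-0.055, 0.052, 0.133], "dr": [0, 0, 8.5], "gripper": -0.3}, {"dp": [-0.055, 0.052, 0.133], "dr": [0, 0, 8.5], "gripper": -0.3}, {"dp": [-0.055, 0.052, 0.133], "dr": [0, 0, 8.5], "gripper": -0.3}]}}

```text
clock: 1.77
position: [0.4933, 0.1751, 0.0719]
tcp_rot: [3.14, -0.0, 1.512]
force: [1.1, 0.5, -0.6]
opening: 0.0573
```

```bash
python3 go.py 0.499 0.1664 0.027 1.505;  python3 - <<'E'
from h import *
a,_=cap('scene','s1.png')
cv2.imwrite('pics/d.png',cv2.resize(a[190:270,255:355],None,fx=6,fy=6,interpolation=cv2.INTER_CUBIC))
E
```

```text
dp [-0.0084  0.0061  0.0449] dr [ 0.11 -0.02  0.42] clock 1.7667 open 0.05731459797082419 F [ 1.08  0.53 -0.57]
```

View pics/d.png

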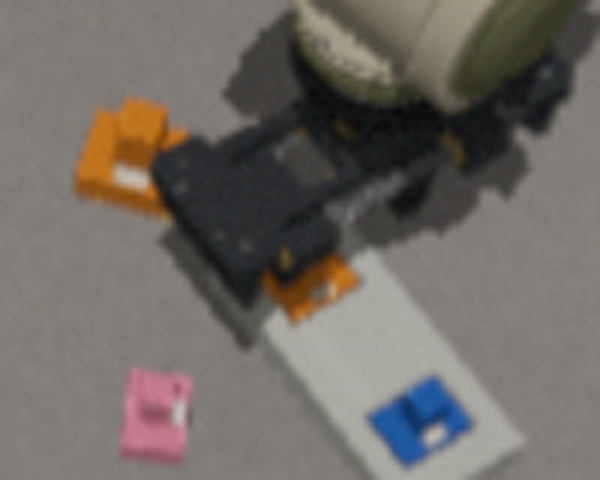

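Request:
{"api": "apply_moves", "payload": {"increments": [{"dp": [-0.0084, 0.006, 0.0], "dr": [0, 0, 0.4], "gripper": -0.3}, {"dp": [-0.0084, 0.006, 0.015], "dr": [0, 0, 0.4], "gripper": -0.3}, {"dp": [-0.0084, 0.006, 0.03], "dr": [0, 0, 0.4], "gripper": -0.3}, {"dp": [-0.0084, 0.006, 0.04], "dr": [0, 0, 0.4], "gripper": -0.3}, {"dp": [-0.0084, 0.006, 0.045], "dr": [0, 0, 0.4], "gripper": -0.3}, {"dp": [-0.0084, 0.006, 0.045], "dr": [0, 0, 0.4], "gripper": -0.3}, {"dp": [-0.0084, 0.006, 0.045], "dr": [0, 0, 0.4], "gripper": -0.3}, {"dp": [-0.0084, 0.006, 0.045], "dr": [0, 0, 0.4], "gripper": 0.0}, {"dp": [-0.0084, 0.006, 0.045], "dr": [0, 0, 0.4], "gripper": 0.2}, {"dp": [-0.0084, 0.006, 0.045], "dr": [0, 0, 0.4], "gripper": 0.3}], "squeeze": 15}}

```text
clock: 2.65
position: [0.4988, 0.166, 0.0262]
tcp_rot: [3.141, -0.0, 1.505]
force: [-0.1, -0.7, -0.3]
opening: 0.0395
```

```bash
python3 go.py 0.499 0.1664 0.027 1.505
```

```text
dp [ 0.0004  0.0002 -0.0008] dr [ 0.05 -0.01 -0.01] clock 2.65 open 0.03949451099966968 F [-0.1  -0.73 -0.29]
```

Request:
{"api": "apply_moves", "payload": {"increments": [{"dp": [0, 0, 0], "dr": [0, 0, 0], "gripper": 1}, {"dp": [0, 0, 0], "dr": [0, 0, 0], "gripper": 1}, {"dp": [0, 0, 0], "dr": [0, 0, 0], "gripper": 1}, {"dp": [0, 0, 0], "dr": [0, 0, 0], "gripper": 1}, {"dp": [0, 0, 0], "dr": [0, 0, 0], "gripper": 1}, {"dp": [0, 0, 0], "dr": [0, 0, 0], "gripper": 1}, {"dp": [0, 0, 0], "dr": [0, 0, 0], "gripper": 1}, {"dp": [0, 0, 0], "dr": [0, 0, 0], "gripper": 1}, {"dp": [0, 0, -0.003], "dr": [0, 0, 0], "gripper": 1}, {"dp": [0, 0, -0.006], "dr": [0, 0, 0], "gripper": 1}], "squeeze": 20}}

```text
clock: 3.48
position: [0.4984, 0.1659, 0.0318]
tcp_rot: [-3.141, 0.0, 1.505]
force: [-0.1, -0.2, -0.8]
opening: 0.0157
```

Request:
{"api": "apply_moves", "payload": {"increments": [{"dp": [0, 0, -0.01], "dr": [0, 0, 0], "gripper": 1}, {"dp": [0, 0, -0.03], "dr": [0, 0, 0], "gripper": 1}, {"dp": [0, 0, -0.05], "dr": [0, 0, 0], "gripper": 1}, {"dp": [0, 0, -0.07], "dr": [0, 0, 0], "gripper": 1}, {"dp": [0, 0, -0.09], "dr": [0, 0, 0], "gripper": 1}, {"dp": [0, 0, -0.11], "dr": [0, 0, 0], "gripper": 1}, {"dp": [0, 0, -0.11], "dr": [0, 0, 0], "gripper": 1}, {"dp": [0, 0, -0.11], "dr": [0, 0, 0], "gripper": 1}, {"dp": [0, 0, -0.11], "dr": [0, 0, 0], "gripper": 1}, {"dp": [0, 0, -0.11], "dr": [0, 0, 0], "gripper": 1}]}}

```text
clock: 4.32
position: [0.4979, 0.1659, 0.1407]
tcp_rot: [-3.14, 0.0, 1.505]
force: [-0.1, -0.0, -0.5]
opening: 0.016
```

```bash
python3 go.py 0.6312 -0.1972 0.16 1.216;python3 - <<'E'
from h import *
a,_=cap('scene','s2.png')
o=bot.get_obs();p=proj('scene',[o['position']])[0];print(p)
u,v=p.astype(int)
cv2.imwrite('pics/e.png',cv2.resize(a[v-40:v+50,u-60:u+60],None,fx=6,fy=6,interpolation=cv2.INTER_CUBIC))
E
```

```text
dp [-0.3535  0.1569 -0.0195] dr [-0.12  0.04 16.54] clock 4.3167 open 0.016049434882625658 F [-0.07 -0.01 -0.49]
[310.35998855 214.74388675]
```

View pics/e.png

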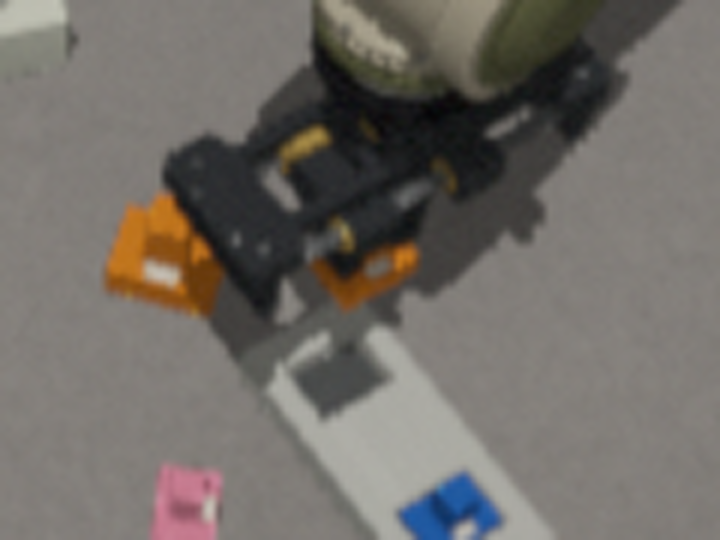

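Request:
{"api": "apply_moves", "payload": {"increments": [{"dp": [-0.03, 0.013, -0.005], "dr": [0, 0, 2], "gripper": 1}, {"dp": [-0.065, 0.028, -0.01], "dr": [0, 0, 4], "gripper": 1}, {"dp": [-0.1, 0.043, -0.01], "dr": [0, 0, 6], "gripper": 1}, {"dp": [-0.135, 0.059, -0.01], "dr": [0, 0, 8], "gripper": 1}, {"dp": [-0.17, 0.075, -0.01], "dr": [0, 0, 10], "gripper": 1}, {"dp": [-0.205, 0.091, -0.01], "dr": [0, 0, 12], "gripper": 1}, {"dp": [-0.24, 0.106, -0.01], "dr": [0, 0, 14], "gripper": 1}, {"dp": [-0.27, 0.12, -0.01], "dr": [0, 0, 16], "gripper": 1}, {"dp": [-0.3, 0.133, -0.01], "dr": [0, 0, 16.5], "gripper": 1}, {"dp": [-0.325, 0.144, -0.01], "dr": [0, 0, 16.5], "gripper": 1}]}}

```text
clock: 5.2
position: [0.6208, -0.1701, 0.1505]
tcp_rot: [-3.14, 0.0, 1.215]
force: [0.1, 1.0, -0.2]
opening: 0.0159
```

```bash
python3 go.py 0.6312 -0.1972 0.10 1.216
```

```text
dp [-0.0218  0.0193  0.0505] dr [-0.09  0.   -0.05] clock 5.2 open 0.015864722714253755 F [ 0.15  1.04 -0.22]
```

Request:
{"api": "apply_moves", "payload": {"increments": [{"dp": [-0.01, 0.01, 0.0], "dr": [0, 0, 0], "gripper": 1}, {"dp": [-0.022, 0.019, 0.01], "dr": [0, 0, 0], "gripper": 1}, {"dp": [-0.022, 0.019, 0.025], "dr": [0, 0, 0], "gripper": 1}, {"dp": [-0.022, 0.019, 0.04], "dr": [0, 0, 0], "gripper": 1}, {"dp": [-0.022, 0.019, 0.05], "dr": [0, 0, 0], "gripper": 1}, {"dp": [-0.022, 0.019, 0.05], "dr": [0, 0, 0], "gripper": 1}, {"dp": [-0.022, 0.019, 0.05], "dr": [0, 0, 0], "gripper": 1}, {"dp": [-0.022, 0.019, 0.05], "dr": [0, 0, 0], "gripper": 1}, {"dp": [-0.022, 0.019, 0.05], "dr": [0, 0, 0], "gripper": 1}, {"dp": [-0.022, 0.019, 0.05], "dr": [0, 0, 0], "gripper": 1}]}}

```text
clock: 6.03
position: [0.6312, -0.1951, 0.1026]
tcp_rot: [3.14, 0.0, 1.217]
force: [0.3, -0.0, -0.8]
opening: 0.0154
```

```bash
python3 go.py 0.6312 -0.1972 0.10 1.216;python3 - <<'E'
from h import *
a,_=cap('scene','s3.png');b,_=cap('top','t3.png')
W=np.zeros((600,720,3),np.uint8)
S=cv2.resize(a[135:200,150:270],None,fx=6,fy=6,interpolation=cv2.INTER_CUBIC)
W[:390]=S; T=cv2.resize(b[140:210,275:350],None,fx=3,fy=3,interpolation=cv2.INTER_CUBIC);W[390:600,:225]=T
S=cv2.resize(cv2.imread('pics/s0.png')[152:187,165:245],None,fx=6,fy=6,interpolation=cv2.INTER_CUBIC);W[390:,240:]=S
cv2.imwrite('pics/f.png',W)
E
```

```text
dp [-0.002   0.0007  0.0026] dr [0.07 0.01 0.05] clock 6.0333 open 0.015423799608947538 F [ 0.29 -0.05 -0.84]
```

View pics/f.png

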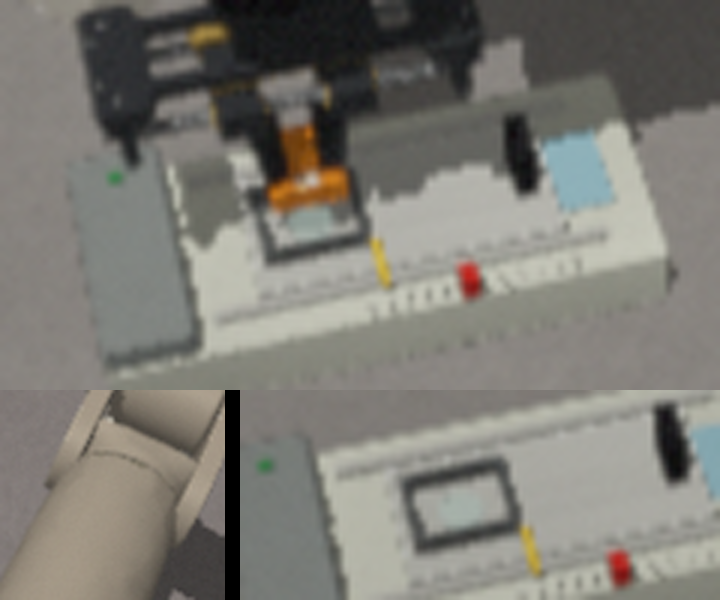

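```bash
python3 - <<'E'
from m import *
ex=np.array([.9376,-.3476]);ey=np.array([.3476,.9376])
im=cv2.imread('pics/s3.png');M=masks(im);o=bot.get_obs();print(o['position'],o['clock'])
p=pts(M['orange'],(190,150,215,175)); zb=o['position'][2]-.0182
w=onplane('scene',p,zb)[:,:2]; a=w@ex;b=w@ey
# lower edge: per column the lowest orange pixel (pixel edge +.5)
cols=np.unique(p[:,0]); e=np.array([[c,p[p[:,0]==c,1].max()+.5] for c in cols])
we=onplane('scene',e,zb)[:,:2]
print(np.c_[e,we@ex,we@ey].round(4))
t=o['position'][:2]; print('tcp ex,ey',t@ex,t@ey)
im0=cv2.imread('pics/s0.png');g=masks(im0)['dark'];q=pts(g,(188,160,214,182))
for z in(.051,.061):
    w=onplane('scene',q,z)[:,:2];print(z,'x',np.percentile(w@ex,[1,99]).round(4),'y',np.percentile(w@ey,[1,99]).round(4))
print('pocket top est',np.array([.6313,-.1995])@ex,np.array([.6313,-.1995])@ey,'scene',np.array([.6316,-.1938])@ex,np.array([.6316,-.1938])@ey)
E
```

```text
[ 0.6311235  -0.19509087  0.10228386] 6.1333
[[1.950e+02 1.685e+02 6.790e-01 4.480e-02]
 [1.960e+02 1.695e+02 6.768e-01 4.940e-02]
 [1.970e+02 1.695e+02 6.738e-01 5.030e-02]
 [1.980e+02 1.695e+02 6.708e-01 5.110e-02]
 [1.990e+02 1.685e+02 6.671e-01 4.810e-02]
 [2.000e+02 1.685e+02 6.641e-01 4.900e-02]
 [2.010e+02 1.685e+02 6.611e-01 4.980e-02]
 [2.020e+02 1.675e+02 6.574e-01 4.680e-02]
 [2.030e+02 1.675e+02 6.544e-01 4.770e-02]
 [2.040e+02 1.675e+02 6.514e-01 4.850e-02]
 [2.050e+02 1.675e+02 6.484e-01 4.940e-02]
 [2.060e+02 1.675e+02 6.454e-01 5.020e-02]
 [2.070e+02 1.675e+02 6.424e-01 5.100e-02]]
tcp ex,ey 0.6595549836322657 0.03646133032426302
0.051 x [0.6341 0.6863] y [0.0085 0.0571]
0.061 x [0.6348 0.6865] y [0.0164 0.0646]
pocket top est 0.6612530799999999 0.03238868 scene 0.65955304 0.037837280000000056
```

```bash
python3 - <<'E'
from m import *
ex=np.array([.9376,-.3476]);ey=np.array([.3476,.9376])
def prof(n,f,z,A,B,ch=None):
    im=cv2.imread('pics/'+f).astype(np.float32); g=im.max(2) if ch is None else im[...,2]-im[...,0]
    P=np.array([[*(a*ex+b*ey),z] for a in A for b in B]);u=proj(n,P).astype(np.float32)
    return cv2.remap(g,u[:,0].copy().reshape(len(A),-1),u[:,1].copy().reshape(len(A),-1),cv2.INTER_LINEAR)
def cross(s,v,t):
    k=np.nonzero(np.diff(v>t))[0];return [(round(float(s[i]+(t-v[i])/(v[i+1]-v[i])*(s[i+1]-s[i])),4),'+' if v[i+1]>v[i] else '-') for i in k]
for n,f in(('scene','s0.png'),('top','t0.png')):
  for z in(.051,.061):
    B=np.arange(0,.075,.0005);v=prof(n,f,z,np.arange(.652,.670,.001),B).mean(0);print(n,z,'y',cross(B,v,(v.min()+v.max())/2))
    A=np.arange(.62,.70,.0005);v=prof(n,f,z,A,np.arange(.028,.042,.001)).mean(1);print(n,z,'x',cross(A,v,(v.min()+v.max())/2))
zb=.0842
B=np.arange(.01,.07,.0005);v=prof('scene','s3.png',zb,np.arange(.652,.668,.001),B,1).mean(0);print('blk y',cross(B,v,60),v[::6].round())
A=np.arange(.62,.70,.0005);v=prof('scene','s3.png',zb,A,np.arange(.040,.046,.001),1).mean(1);print('blk x',cross(A,v,60))
E
```

```text
scene 0.051 y [(0.0058, '-'), (0.0181, '+'), (0.0482, '-'), (0.0599, '+')]
scene 0.051 x [(0.6302, '-'), (0.638, '+'), (0.6816, '-'), (0.69, '+')]
scene 0.061 y [(0.0137, '-'), (0.0259, '+'), (0.0558, '-'), (0.0673, '+')]
scene 0.061 x [(0.6313, '-'), (0.6389, '+'), (0.6829, '-'), (0.6903, '+')]
top 0.051 y [(0.0079, '-'), (0.0167, '+'), (0.0507, '-'), (0.0584, '+')]
top 0.051 x [(0.63, '-'), (0.6392, '+'), (0.683, '-'), (0.6918, '+')]
top 0.061 y [(0.0086, '-'), (0.0173, '+'), (0.051, '-'), (0.0587, '+')]
top 0.061 x [(0.6275, '-'), (0.6367, '+'), (0.6802, '-'), (0.6889, '+')]
blk y [(0.0505, '-')] [ 86.  86.  89.  93.  96.  93.  80.  64.  65.  77. 100. 111. 108.  79.
  39.   6.  -4.  -5.  -5.  -3.]
blk x [(0.6388, '+'), (0.6806, '-')]
```

```bash
python3 go.py 0.6322 -0.1944 0.070 1.215
```

```text
dp [0.001  0.0007 0.0323] dr [0.05 0.01 0.11] clock 6.1333 open 0.01590160598839558 F [ 0.45  0.32 -0.38]
```

Request:
{"api": "apply_moves", "payload": {"increments": [{"dp": [0.001, 0.0007, 0.0], "dr": [0, 0, 0], "gripper": 1}, {"dp": [0.001, 0.0007, 0.004], "dr": [0, 0, 0], "gripper": 1}, {"dp": [0.001, 0.0007, 0.008], "dr": [0, 0, 0], "gripper": 1}, {"dp": [0.001, 0.0007, 0.012], "dr": [0, 0, 0], "gripper": 1}, {"dp": [0.001, 0.0007, 0.016], "dr": [0, 0, 0], "gripper": 1}, {"dp": [0.001, 0.0007, 0.02], "dr": [0, 0, 0], "gripper": 1}, {"dp": [0.001, 0.0007, 0.024], "dr": [0, 0, 0], "gripper": 1}, {"dp": [0.001, 0.0007, 0.026], "dr": [0, 0, 0], "gripper": 1}, {"dp": [0.001, 0.0007, 0.026], "dr": [0, 0, 0], "gripper": 1}, {"dp": [0.001, 0.0007, 0.026], "dr": [0, 0, 0], "gripper": 1}]}}

```text
clock: 6.97
position: [0.632, -0.1944, 0.0757]
tcp_rot: [-3.142, 0.0, 1.217]
force: [-0.3, -0.7, -1.2]
opening: 0.016
```

```bash
python3 go.py 0.6322 -0.1944 0.070 1.215;python3 - <<'E'
from h import *
a,_=cap('scene','s4.png')
cv2.imwrite('pics/g.png',cv2.resize(a[145:190,165:235],None,fx=10,fy=10,interpolation=cv2.INTER_CUBIC))
E
```

```text
dp [0.     0.0002 0.0057] dr [-0.   0.   0.1] clock 6.9667 open 0.015956757372830487 F [-0.26 -0.71 -1.15]
```

View pics/g.png

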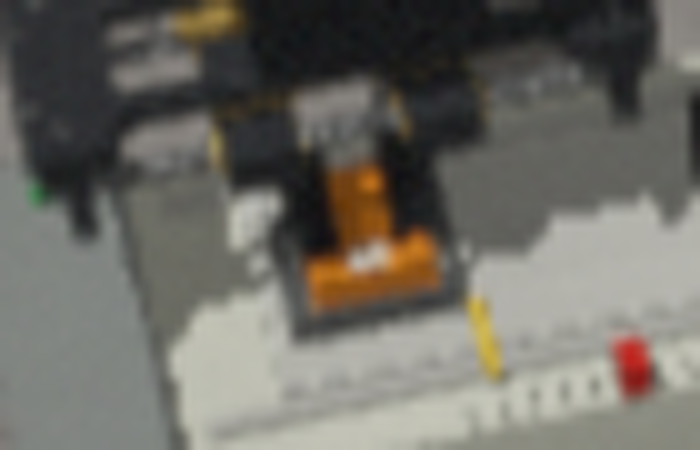

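The foot is inside the frame with no resistance, so I'll lower the rest and release.

Request:
{"api": "apply_moves", "payload": {"increments": [{"dp": [0, 0, 0.002], "dr": [0, 0, 0], "gripper": 1}, {"dp": [0, 0, 0.004], "dr": [0, 0, 0], "gripper": 1}, {"dp": [0, 0, 0.0055], "dr": [0, 0, 0], "gripper": 1}, {"dp": [0, 0, 0.006], "dr": [0, 0, 0], "gripper": 1}, {"dp": [0, 0, 0.006], "dr": [0, 0, 0], "gripper": 1}, {"dp": [0, 0, 0.006], "dr": [0, 0, 0], "gripper": 1}, {"dp": [0, 0, 0.006], "dr": [0, 0, 0], "gripper": 1}, {"dp": [0, 0, 0.006], "dr": [0, 0, 0], "gripper": 1}, {"dp": [0, 0, 0.006], "dr": [0, 0, 0], "gripper": 1}, {"dp": [0, 0, 0.006], "dr": [0, 0, 0], "gripper": 1}]}}

```text
clock: 7.85
position: [0.632, -0.1944, 0.0698]
tcp_rot: [3.141, 0.0, 1.217]
force: [-1.4, 0.0, -0.7]
opening: 0.0157
```

Request:
{"api": "apply_moves", "payload": {"increments": [{"dp": [0, 0, 0], "dr": [0, 0, 0], "gripper": 0.5}, {"dp": [0, 0, 0], "dr": [0, 0, 0], "gripper": 0.1}, {"dp": [0, 0, 0], "dr": [0, 0, 0], "gripper": 0.1}, {"dp": [0, 0, 0], "dr": [0, 0, 0], "gripper": 0.1}, {"dp": [0, 0, 0], "dr": [0, 0, 0], "gripper": 0.1}, {"dp": [0, 0, 0], "dr": [0, 0, 0], "gripper": 0.1}, {"dp": [0, 0, -0.01], "dr": [0, 0, 0], "gripper": 0.1}, {"dp": [0, 0, -0.03], "dr": [0, 0, 0], "gripper": 0.1}, {"dp": [0, 0, -0.05], "dr": [0, 0, 0], "gripper": 0.1}, {"dp": [0, 0, -0.07], "dr": [0, 0, 0], "gripper": 0.1}]}}

```text
clock: 8.68
position: [0.6319, -0.1944, 0.1414]
tcp_rot: [3.141, 0.0, 1.217]
force: [-0.6, 0.0, 0.3]
opening: 0.0396
```

```bash
python3 go.py 0.6322 -0.1944 0.070 1.215;python3 - <<'E'
from h import *
a,_=cap('scene','s5.png')
cv2.imwrite('pics/i.png',cv2.resize(a[140:195,165:255],None,fx=8,fy=8,interpolation=cv2.INTER_CUBIC))
E
```

```text
dp [0.     0.0002 0.0714] dr [0.02 0.   0.1 ] clock 8.6833 open 0.03956406007988839 F [-0.59  0.03  0.3 ]
```

View pics/i.png

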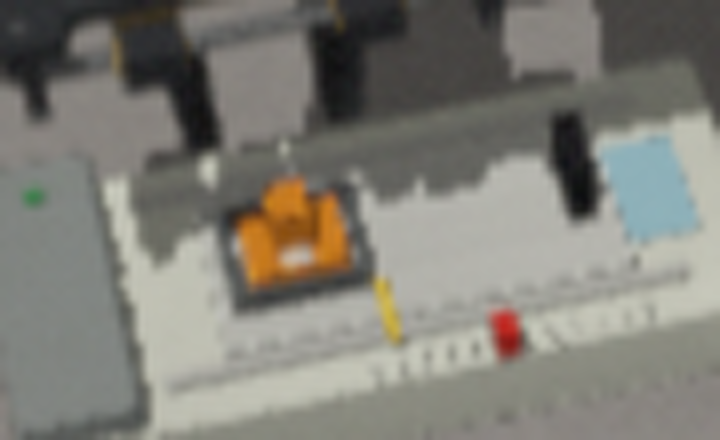

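```bash
python3 go.py 0.5244 -0.1544 0.058 1.215
```

```text
dp [ 0.0004 -0.117   0.0872] dr [0.42 0.05 0.1 ] clock 8.7333 open 0.040008002764623164 F [ 0.36 -0.23  3.01]
```

Request:
{"api": "apply_moves", "payload": {"increments": [{"dp": [0, -0.02, 0], "dr": [0, 0, 0], "gripper": 0.1}, {"dp": [0, -0.05, 0], "dr": [0, 0, 0], "gripper": 0.1}, {"dp": [0, -0.08, 0], "dr": [0, 0, 0], "gripper": 0.1}, {"dp": [0, -0.105, 0], "dr": [0, 0, 0], "gripper": 0.1}, {"dp": [0, -0.117, 0], "dr": [0, 0, 0], "gripper": 0.1}, {"dp": [0, -0.117, 0.01], "dr": [0, 0, 0], "gripper": 0.1}, {"dp": [0, -0.117, 0.025], "dr": [0, 0, 0], "gripper": 0.1}, {"dp": [0, -0.117, 0.04], "dr": [0, 0, 0], "gripper": 0.1}, {"dp": [0, -0.117, 0.04], "dr": [0, 0, 0], "gripper": 0.1}, {"dp": [0, -0.117, 0.04], "dr": [0, 0, 0], "gripper": 0.1}]}}

```text
clock: 9.57
position: [0.5225, -0.1539, 0.0992]
tcp_rot: [-3.14, -0.0, 1.217]
force: [0.3, -0.4, -0.3]
opening: 0.0396
```

```bash
python3 go.py 0.5244 -0.1544 0.058 1.215;python3 - <<'E'
from h import *
a,_=cap('scene','s6.png')
cv2.imwrite('pics/j.png',cv2.resize(a[130:190,185:275],None,fx=8,fy=8,interpolation=cv2.INTER_CUBIC))
E
```

```text
dp [0.0002 0.002  0.0412] dr [-0.06 -0.01  0.09] clock 9.5667 open 0.03962593030013249 F [ 0.34 -0.44 -0.3 ]
```

View pics/j.png

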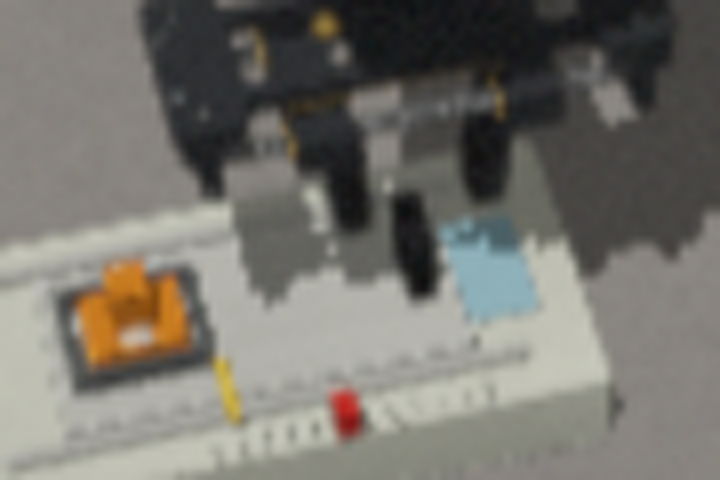

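The fingers straddle the tab, so I'll descend and close.

Request:
{"api": "apply_moves", "payload": {"increments": [{"dp": [0, 0.002, 0.008], "dr": [0, 0, 0], "gripper": 0.1}, {"dp": [0, 0.002, 0.018], "dr": [0, 0, 0], "gripper": 0.1}, {"dp": [0, 0.002, 0.028], "dr": [0, 0, 0], "gripper": 0.1}, {"dp": [0, 0.002, 0.036], "dr": [0, 0, 0], "gripper": 0.1}, {"dp": [0, 0.002, 0.041], "dr": [0, 0, 0], "gripper": 0.1}, {"dp": [0, 0.002, 0.041], "dr": [0, 0, 0], "gripper": 0.1}, {"dp": [0, 0.002, 0.041], "dr": [0, 0, 0], "gripper": 0.5}, {"dp": [0, 0.002, 0.041], "dr": [0, 0, 0], "gripper": 0.5}, {"dp": [0, 0.002, 0.041], "dr": [0, 0, 0], "gripper": 0.6}, {"dp": [0, 0.002, 0.041], "dr": [0, 0, 0], "gripper": 0.6}]}}

```text
clock: 10.45
position: [0.5243, -0.1546, 0.0591]
tcp_rot: [3.141, 0.0, 1.217]
force: [-0.7, 0.4, 1.2]
opening: 0.0179
```

Request:
{"api": "apply_moves", "payload": {"increments": [{"dp": [0, 0, 0], "dr": [0, 0, 0], "gripper": 0.7}, {"dp": [0, 0, 0], "dr": [0, 0, 0], "gripper": 1}, {"dp": [0, 0, 0], "dr": [0, 0, 0], "gripper": 1}, {"dp": [0, 0, 0], "dr": [0, 0, 0], "gripper": 1}, {"dp": [0, 0, 0], "dr": [0, 0, 0], "gripper": 1}, {"dp": [0, 0, 0], "dr": [0, 0, 0], "gripper": 1}, {"dp": [0, 0, 0], "dr": [0, 0, 0], "gripper": 1}, {"dp": [0, 0, 0], "dr": [0, 0, 0], "gripper": 1}, {"dp": [0, 0, 0], "dr": [0, 0, 0], "gripper": 1}, {"dp": [0, 0, 0], "dr": [0, 0, 0], "gripper": 1}], "squeeze": 30}}

```text
clock: 11.28
position: [0.5243, -0.1546, 0.0589]
tcp_rot: [3.141, 0.0, 1.217]
force: [2.5, 0.4, 3.4]
opening: 0.0114
```

```bash
python3 go.py 0.5244 -0.1544 0.058 1.215; cat > ptr.py <<'E'
from m import *
import sys
ex=np.array([.9376,-.3476]);ey=np.array([.3476,.9376])
def run(n,im):
    f=im.astype(np.float32);B,G,Rr=f[...,0],f[...,1],f[...,2]
    Y=np.clip(np.minimum(Rr,G)-B-20,0,None);Rd=np.clip(Rr-np.maximum(G,B)-50,0,None)
    A=np.arange(.56,.66,.0005)
    def samp(g,z,Bs):
        P=np.array([[*(a*ex+b*ey),z] for a in A for b in Bs]);u=proj(n,P).astype(np.float32)
        return cv2.remap(g,u[:,0].copy().reshape(len(A),-1),u[:,1].copy().reshape(len(A),-1),cv2.INTER_LINEAR).mean(1)
    y=samp(Y,.053,np.arange(.06,.088,.002));r=samp(Rd,.056,np.arange(.085,.11,.002))
    y=np.where(y>.3*y.max(),y,0);r=np.where(r>.3*r.max(),r,0)
    py,pr=(A*y).sum()/y.sum(),(A*r).sum()/r.sum();print(n,'ptr',py.round(4),'mark',pr.round(4),'diff',(py-pr).round(4),'peaks',y.max().round(),r.max().round())
E
python3 - <<'E'
from ptr import *
run('scene',cv2.imread('pics/s0.png'));run('top',cv2.imread('pics/t0.png'));run('scene',cap('scene')[0])
E
```

```text
dp [ 0.0002 -0.      0.0009] dr [0.04 0.   0.1 ] clock 11.2833 open 0.011356665875284293 F [2.5  0.41 3.43]
scene ptr 0.6311 mark 0.5888 diff 0.0424 peaks 65.0 48.0
top ptr 0.6312 mark 0.5897 diff 0.0415 peaks 47.0 28.0
scene ptr 0.6311 mark 0.5888 diff 0.0424 peaks 68.0 52.0
```

Request:
{"api": "apply_moves", "payload": {"increments": [{"dp": [0, -0.003, 0], "dr": [0, 0, 0], "gripper": 1}, {"dp": [0, -0.008, 0], "dr": [0, 0, 0], "gripper": 1}, {"dp": [0, -0.014, 0], "dr": [0, 0, 0], "gripper": 1}, {"dp": [0, -0.02, 0], "dr": [0, 0, 0], "gripper": 1}, {"dp": [0, -0.026, 0], "dr": [0, 0, 0], "gripper": 1}, {"dp": [0, -0.032, 0], "dr": [0, 0, 0], "gripper": 1}, {"dp": [0, -0.037, 0], "dr": [0, 0, 0], "gripper": 1}, {"dp": [0, -0.04, 0], "dr": [0, 0, 0], "gripper": 1}, {"dp": [0, -0.042, 0], "dr": [0, 0, 0], "gripper": 1}, {"dp": [0, -0.042, 0], "dr": [0, 0, 0], "gripper": 1}]}}

```text
clock: 12.17
position: [0.4844, -0.1396, 0.0589]
tcp_rot: [3.141, -0.0, 1.217]
force: [5.9, 1.4, 1.8]
opening: 0.0116
```

```bash
python3 go.py 0.5244 -0.1544 0.058 1.215; python3 - <<'E'
from ptr import *
a=cap('scene','s7.png')[0];b=cap('top','t7.png')[0];run('scene',a);run('top',b)
W=np.zeros((600,720,3),np.uint8)
W[:360]=cv2.resize(a[140:200,165:285],None,fx=6,fy=6,interpolation=cv2.INTER_CUBIC)
T=cv2.resize(b[150:210,275:350],None,fx=4,fy=4,interpolation=cv2.INTER_CUBIC);W[360:600,:300]=T
cv2.imwrite('pics/k.png',W)
E
```

```text
dp [-0.      0.0427  0.001 ] dr [ 0.05 -0.02  0.09] clock 12.1667 open 0.011613016428435043 F [5.94 1.36 1.82]
scene ptr 0.5883 mark 0.5889 diff -0.0005 peaks 67.0 51.0
top ptr 0.5874 mark nan diff nan peaks 0.0 0.0ptr.py:13: RuntimeWarning: invalid value encountered in scalar divide
  py,pr=(A*y).sum()/y.sum(),(A*r).sum()/r.sum();print(n,'ptr',py.round(4),'mark',pr.round(4),'diff',(py-pr).round(4),'peaks',y.max().round(),r.max().round())
```

View pics/k.png

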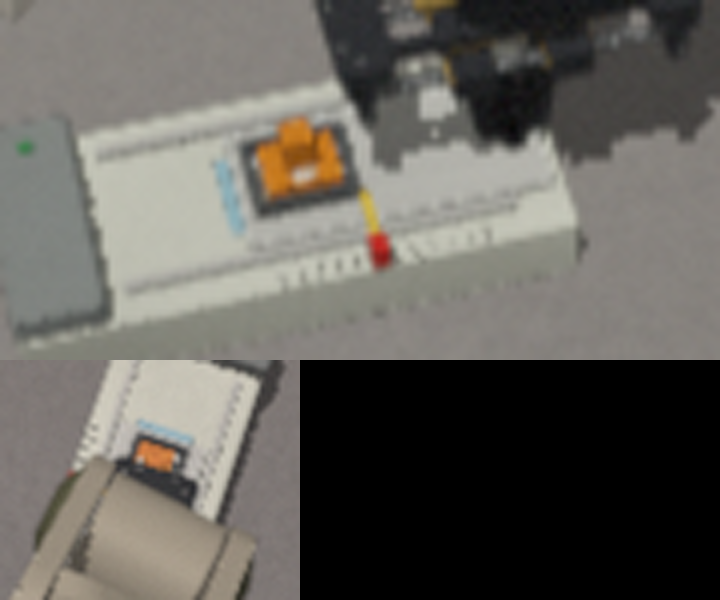

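Request:
{"api": "apply_moves", "payload": {"increments": [{"dp": [0, 0.0005, 0], "dr": [0, 0, 0], "gripper": 1}, {"dp": [0, 0.0005, 0], "dr": [0, 0, 0], "gripper": 1}, {"dp": [0, 0.0005, 0], "dr": [0, 0, 0], "gripper": 1}, {"dp": [0, 0.0005, 0], "dr": [0, 0, 0], "gripper": 1}, {"dp": [0, 0.0005, 0], "dr": [0, 0, 0], "gripper": 1}, {"dp": [0, 0.0005, 0], "dr": [0, 0, 0], "gripper": 1}, {"dp": [0, 0.0005, 0], "dr": [0, 0, 0], "gripper": 1}, {"dp": [0, 0.0005, 0], "dr": [0, 0, 0], "gripper": 1}, {"dp": [0, 0.0005, 0], "dr": [0, 0, 0], "gripper": 1}, {"dp": [0, 0.0005, 0], "dr": [0, 0, 0], "gripper": 1}]}}

```text
clock: 13.1
position: [0.4851, -0.1398, 0.0589]
tcp_rot: [3.14, -0.0, 1.217]
force: [6.8, 2.1, 3.0]
opening: 0.0113
```

```bash
python3 - <<'E'
from ptr import *
run('scene',cap('scene')[0]);o=bot.get_obs();print(o['position'],o['force'],o['opening']);print(close_job())
E
```

```text
scene ptr 0.5892 mark 0.5889 diff 0.0002 peaks 66.0 51.0
[ 0.48515945 -0.13983261  0.05893292] [6.01892833 0.16853322 3.03905862] 0.01183401439029581
the job is handed in; nothing more can be done
None
```

I lifted the amber block from the mould, seated it in the slide's pocket and let go. I then drew the slide out about 42 mm by its tab and handed the job in at about 13 s, still gripping the tab.

- **Pointer:** the last scene-camera reading put it 0.2 mm from the middle of the mark. The top camera could not confirm this because the arm hid the mark. Its earlier distance reading was about 0.9 mm shorter than the scene camera's, still well inside the 5 mm limit.
- **Grip:** the gripper was on the tab at a 30 N setting. The finger opening read about 11.8 mm on the 12 mm tab, and the wrist felt about 6 N of spring pull.
- **Amber block:** it looked flat inside the pocket frame in the last picture I viewed, after the pull. I did not measure its final offset from the pocket's centre.
- **Disagreement:** before placing, the two cameras differed by about 3.5 mm on the pocket's sideways position. I went with the scene camera, which could see the block and the pocket together, and the block went in without resistance.
- **Bystanders:** I planned the moves to stay clear of the blue block and the rest, but I did not measure their positions at the end.

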